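# Set up the paste jars and open the large one

### The arm

A 6-joint arm with a two-finger parallel gripper is mounted at the origin on the work surface; the furniture and walls round the work are solid. World frame = base frame: x ahead of the robot, y to its left, z up, the work surface at z = 0. Lengths are in m, angles in rad, forces in N, time in s.
With the tool pointing down it reaches from about 0.4 to 0.925 m from the base axis. Payload 12.5 kg.
Tool frame: the origin (TCP) lies at the very end of the fingers, on their centre line; the grasp point (between the pads) lies 19 mm behind it (env.pinch_z is the distance from the TCP to the grasp point, in m); z points along the fingers, y is the line along which they close (so a half turn about z gives the same grasp; the last joint's range is limited). The gripper opens to 95 mm and grips with 3 to 60 N. Pads are 20 mm wide; open, the fingers measure 119 mm over their backs; the gripper's body (75 mm by 180 mm) begins 59 mm behind the grasp point.
Start: joints at [-1.22, 0.491, 1.559, -0, 1.092, -0.106], TCP at [0.276, -0.561, 0.215] pointing down, gripper open.
Joint ranges: [-3.1, 3.1], [-0.84, 2.19], [0.05, 2.79], [-1.13, 4.28], [0.06, 2.93], [-2.69, 2.69]. Speed limits (rad/s): [2.22, 2.22, 2.79, 3.14, 3.14, 3.14].

### API

Orientations are given as a rotation vector (axis times angle).
In Python, from workcell import env, viewer, sign_off gives the robot as it stands. The module is installed in compiled form; this text tells all that it offers.
- The arm moves only by the tool step_arm, never from a script. Its argument "commands" is text: rows parted by semicolons, each of 7 numbers parted by spaces: the shift along the tool's x, y, z scaled (see below), then the turn, a rotation vector about the tool's x, y, z scaled (see below), then the closure, from -1 (fully open) to 1 (shut). In form: dx dy dz ax ay az claw; .... A call has 1 to 20 rows; each row shifts and turns the commanded pose from where the row before left it, along the tool's axes as they then stand; what a row does not reach is not made up. The controller multiplies each number of a shift by 0.04 m and each number of a turn by 0.08 rad. A row lasts 1/10 s, in which the tool goes at most 50 mm and 8.59 degrees, less where a joint would pass 70% of its speed; a pose out of reach is approached as far as the arm can. A call with a number of a shift or a turn outside -1 to 1 is refused whole. A call with a gripper value outside its range is refused whole. The fingers move at their own pace and stop on an object; "squeeze" is the grip in N (left out, the last holds). Time passes only in rows, so rows that do not move let the fingers close. It gives the time, the measured TCP pose, the force, the opening and the grip force at its end, in the units of the state.
- env.sense(): the state, without advancing time (a new reading comes with each control period).
- viewer.get_image(name): name is "side" or "top" or "wrist"; returns (picture, depth): 480x640x3 uint8, red, green, blue; 480x640 float32, m along the optical axis (not along the pixel's ray), 0 where there is no reading.
- viewer.camera_model(name): a dict with "fx", "fy", "cx", "cy" (pixels), "rvec" (rotation vector, rad) and "tvec" (3), from world to camera coordinates, as OpenCV has them. Camera axes: x right, y down, z forward; pixel columns grow to the right and rows downward; lengths in m; the calibration is good to about 2 mm. A picture is of the moment at which its call begins: read the wrist's pose just before it. camera_model takes no time and is no camera call; for the wrist camera it gives the pose at the moment of the call.
- sign_off(): hands the job in; it is judged then, once.
The state is a dict: "time_s": time; "q": joint angles; "joint_vel": joint speeds; "joint_torque": joint torques, N m; "tool_pos": TCP position; "eef_rot": TCP orientation; "ft_force": force on the tool from outside, world axes, zero at the start; "moment": the same for the moment, N m; "width": finger opening in m; "gripper_force": force on a finger pad.
Only numpy, scipy, OpenCV 4.12 (cv2) and the standard library are available. Lean on these libraries where they do the work, as an engineer would, in place of code of your own. Each camera call takes 0.05 s, during which the arm holds its last target. There are 200 camera calls.

### The job

Get the paste ready for labelling: stand the two square paste jars in the holding block, each upright and fully down in the pocket of its own size, and only then, with the block keeping the large jar from turning, unscrew the large jar's tight lid (anticlockwise). Lift the lid straight off and finish while still holding it in the gripper, level and centred over the open jar with about two centimetres of air between lid and rim; both jars stay fully down in their pockets. Never tip a jar over, and leave the other things on the bench where they are.

Things in the scene. Friction and masses are not known exactly. Their poses are not given: they have to be found in the camera images.
- jar_large: larger of two square white jars with black lids. Body 58 x 58 mm, sides vertical from 4 to 56 mm up (foot tapers 3 mm), round neck 40 mm across, three short threads, rim 78 mm up; 82 mm high closed; 0.25 to 0.5 kg. Origin: centre of underside, z up, x, y square to the sides. A springy disc in the mouth pushes the lid up with 40 N, so it is tight: grip firmly; unbraced, the jar turns along
- lid_large: its round ribbed black screw lid, 57 mm across, 20.5 mm high, 50 g. Origin: on the axis at the lower edge, z up; closed at the start, 62 mm above the jar's underside, x along the jar's x. Opens anticlockwise from above: rises 2 mm in the first 45 degrees, then lifts straight off between about 50 and 90 degrees of turn (best 70), then a stop. Before that, pulling only lifts the jar
- jar_small: the smaller square white jar with a black lid, same make: body 44 x 44 mm, sides vertical from 4 to 46 mm up (foot tapers 3 mm), lid 43 mm across from 50 to 66 mm up; 0.12 to 0.24 kg. Its lid stays shut. Origin: centre of underside, z up, x and y square to the sides
- holding_block: fixed grey block on a steel plate (108 x 226 mm, 4 mm thick): 92 mm (its x) by 186 mm (its y), top 30 mm above the bench, two square pockets in a row along its y, sides parallel to its x and y, 22 mm deep. Origin: centre of its underside on the bench, z up
- pocket_large (a point): centre of the floor of the large pocket (61 x 61 mm), 8 mm above the bench, 22 mm below the block's top; axes as the block's.
- pocket_small (a point): centre of the floor of the small pocket (47 x 47 mm), 93 mm from the large one along the block's +y, 8 mm above the bench; axes as the block's.
- card_gauge: bystander, near the robot, left of the middle: flat wooden spacer block 55 x 90 x 10 (mm); origin at the centre of its underside; leave it where it is
- marker_black: bystander, near the robot, right of the middle: black marker pen, 135 long, 18 thick, lying (mm); origin at the centre of its underside; leave it where it is
- seal_bottle: bystander, back right: small glue bottle with a nozzle, 42 across, 128 high, standing (mm); origin at the centre of its underside; leave it where it is
- tape_masking: bystander, back left: roll of masking tape 85 across, 24 high, lying flat (mm); origin at the centre of its underside; leave it where it is
- mug_1: bystander, far left, by the label printer: mug 92 across without its handle, 95 high (mm); origin at the centre of its underside; leave it where it is
- tape_measure: bystander, back right: pocket tape measure 39 x 81 x 62 standing (mm); origin at the centre of its underside; leave it where it is
There are look-alikes about, which are no part of the job. Leave any pink look-alike of the jar_large alone. There is more than one size of the lid_large; the one meant has the size given above.

How it is judged:
On the way, in this order (a step that is already met when the one before it is completed fails the run):
1. both jars stand upright and fully down in their own pockets, the large lid still screwed on (horizontal distance between jar_large and pocket_large below 0.005 m and z of jar_large in the frame of pocket_large between -0.004 and 0.003 m and angle between each of jar_large, jar_small's own z axis and vertical below 0.08 rad and horizontal distance between jar_small and pocket_small below 0.005 m and z of jar_small in the frame of pocket_small between -0.004 and 0.003 m and z of lid_large in the frame of jar_large below 0.0635 m), for 0.3 s.
2. the large lid is clear of the threads and lifted, both jars still down in their pockets (horizontal distance between jar_large and pocket_large below 0.005 m and z of jar_large in the frame of pocket_large between -0.004 and 0.003 m and angle between each of jar_large, jar_small's own z axis and vertical below 0.08 rad and horizontal distance between jar_small and pocket_small below 0.005 m and z of jar_small in the frame of pocket_small between -0.004 and 0.003 m and z of lid_large in the frame of jar_large above 0.07 m), for 0.1 s.
At the end, for the whole second after the job is handed in: Both jars upright (0.08 rad) and fully down (3 mm; 5 mm off centre) in their own pockets; the large lid held by the gripper (over 2 N), level within 0.2 rad, its lower edge 3 to 45 mm above the rim, within 15 mm of the jar's axis, not touching the jar; all at rest (horizontal distance between jar_large and pocket_large below 0.005 m and z of jar_large in the frame of pocket_large between -0.004 and 0.003 m and angle between each of jar_large, jar_small's own z axis and vertical below 0.08 rad and horizontal distance between jar_small and pocket_small below 0.005 m and z of jar_small in the frame of pocket_small between -0.004 and 0.003 m and z of lid_large in the frame of jar_large between 0.081 and 0.123 m and horizontal distance between lid_large and jar_large below 0.015 m and angle between lid_large's own z axis and vertical below 0.2 rad and contact force between the fingers and lid_large above 2 N and contact force between lid_large and jar_large below 0.2 N and linear speed of each of lid_large, jar_large, jar_small below 0.02 m/s); the arm keeps its last pose, push and grip.
It fails at once if the large jar is tipped over (angle between jar_large's own z axis and vertical above 0.7 rad).
It fails at once if the small jar is tipped over (angle between jar_small's own z axis and vertical above 0.7 rad).
It fails at once if a bystander is moved more than 3 cm (distance of any of card_gauge, marker_black, seal_bottle, tape_masking, mug_1, tape_measure from where it was at the start of the episode above 0.03 m).
It also fails if it takes over 72 s, if anything falls off the work surface, if the arm or the gripper's body presses on something with over 40 N, if the wrist force passes 120 N, or if a joint passes its speed limit or range.

## Working session

There is one attempt and no reset: what is moved stays moved. The work goes in short steps, Python scripts to look and compute and a tool call to move; the robot and the scene stay as the last step left them, time stands still between calls to the robot, and variables do not carry over. Pictures are saved under pics/ and viewed, at most 10 in all, crops included, and the job is handed in when it is done.

Besides the shell and the picture viewer there is one more tool, called after "Emit:" in YAML: its name, and indented under it one key for each argument. step_arm: Moves the arm, as the interface text tells. Shifts and turns lie within -1 to 1; 1 stands for 0.04 m of shift or 0.08 rad of turn. Its arguments: {"type":"object","properties":{"commands":{"type":"string"},"squeeze":{"type":"number"}},"required":["commands"]}

```bash
mkdir -p pics; cat > h.py <<'E'
from workcell import env, viewer, sign_off
import numpy as np, cv2
def cloud(name):
    m=viewer.camera_model(name); im,d=viewer.get_image(name)
    v,u=np.mgrid[:480,:640]
    P=np.stack([(u-m['cx'])/m['fx']*d,(v-m['cy'])/m['fy']*d,d],-1)
    R=cv2.Rodrigues(np.array(m['rvec'],float))[0]
    W=(P-np.array(m['tvec']).ravel())@R
    W[d==0]=np.nan
    return im,W
E
python3 - <<'E'
from h import *
for n in ['top','side']:
    im,W=cloud(n); cv2.imwrite(f'pics/{n}0.png',im[...,::-1]); np.savez(f'{n}0.npz',im=im,W=W)
s=env.sense(); print({k:np.round(v,3) for k,v in s.items()}, env.pinch_z)
E
```

```text
{'time_s': np.float64(0.1), 'q': array([-1.22 ,  0.491,  1.559,  0.   ,  1.092, -0.106]), 'joint_vel': array([ 0.001,  0.   , -0.001,  0.002, -0.002, -0.001]), 'joint_torque': array([ 3.0000e-03, -6.1362e+01, -2.5860e+01,  6.9000e-02,  4.7000e-02,
       -0.0000e+00]), 'tool_pos': array([ 0.276, -0.561,  0.214]), 'eef_rot': array([-3.059, -0.711,  0.   ]), 'ft_force': array([-0.14 ,  0.716,  0.285]), 'moment': array([0.035, 0.072, 0.019]), 'gripper_force': np.float64(0.0), 'width': np.float64(0.095)} 0.0188
```

View pics/top0.png

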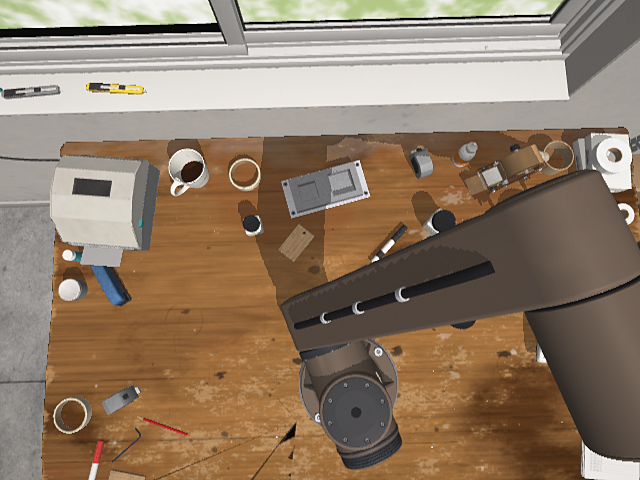

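View pics/side0.png

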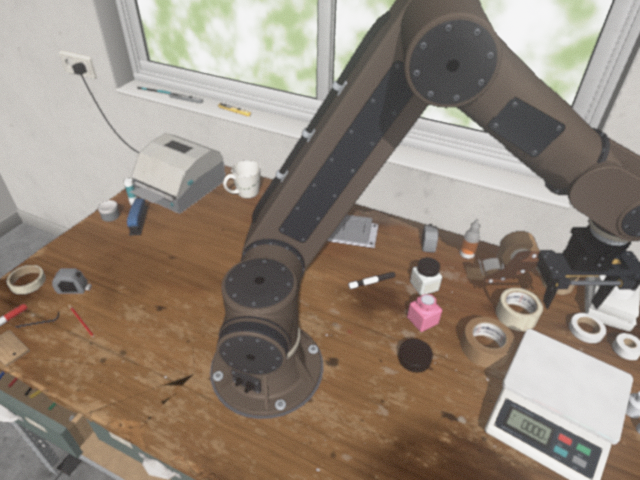

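The top view shows the block at about (325,188), the small jar at (252,225), and the large white jar at (438,220), partly under the arm's shadow. In the side view, the large jar is at (427,275), the pink look-alike at (425,312) and a loose lid at (415,354). Next I measure them.

```bash
python3 - <<'E'
from h import *
D=np.load('top0.npz'); im,W=D['im'],D['W']; g=im.mean(2)
def reg(u0,u1,v0,v1,z0,z1,extra=None):
    m=np.zeros((480,640),bool); m[v0:v1,u0:u1]=1
    m&=(W[...,2]>z0)&(W[...,2]<z1)
    if extra is not None: m&=extra
    return m
def show(t,m):
    p=W[m]; r=cv2.minAreaRect((p[:,:2]*1000).astype(np.float32)); c=cv2.minEnclosingCircle((p[:,:2]*1000).astype(np.float32))
    print(t,len(p),'z',np.round(np.nanpercentile(p[:,2],[2,50,98]),4),'mean',p[:,:2].mean(0).round(4),'rect',np.round(r[0],1),np.round(r[1],1),round(r[2],1),'circ',np.round(c[0],1),round(c[1],1))
show('smalllid',reg(235,272,205,245,.058,.075))
show('smallbody',reg(235,272,205,245,.01,.055))
show('largelid',reg(415,465,195,245,.074,.092))
show('largebody',reg(415,465,195,245,.01,.07))
show('blocktop',reg(270,380,150,225,.025,.036))
show('plate',reg(270,380,150,225,.002,.036))
fl=reg(270,380,150,225,.005,.0135)
n,l,st,c=cv2.connectedComponentsWithStats(fl.astype(np.uint8))
for i in range(1,n):
    if st[i,4]>40: print(st[i]); show('pk',l==i)
S=np.load('side0.npz')
big=cv2.resize(np.hstack([im[195:250,230:285],im[195:250,410:465]])[...,::-1],(780,390),interpolation=cv2.INTER_NEAREST)
b2=cv2.resize(S['im'][245:335,380:470][...,::-1],(390,390))
b3=cv2.resize(im[150:225,270:380][...,::-1],(390,266))
cv2.imwrite('pics/c1.png',cv2.resize(np.vstack([big,np.hstack([b2[:266*1],b3])]),(760,600)))
# lid in side
W2=S['W']
for t,(u0,u1,v0,v1,z0,z1) in {'largelid_s':(405,445,250,290,.074,.09),'largebody_s':(400,450,255,300,.015,.056)}.items():
    m=np.zeros((480,640),bool); m[v0:v1,u0:u1]=1; m&=(W2[...,2]>z0)&(W2[...,2]<z1)
    p=W2[m]; r=cv2.minAreaRect((p[:,:2]*1000).astype(np.float32)); print(t,len(p),p.mean(0).round(4),r)
E
```

```text
smalllid 222 z [0.0601 0.0656 0.0698] mean [0.4149 0.2387] rect [414.5 238.4] [41.3 41. ] 86.6 circ [415.6 239.1] 22.0
smallbody 115 z [0.0106 0.0407 0.0542] mean [0.4063 0.2292] rect [414.5 238.7] [43.2 44.7] 11.9 circ [415.3 239.2] 28.7
largelid 377 z [0.0773 0.0823 0.0864] mean [ 0.4074 -0.2534] rect [ 409.1 -253.5] [48.9 57.9] 24.6 circ [ 405.6 -255.3] 29.4
largebody 161 z [0.0119 0.0491 0.0679] mean [ 0.4036 -0.2305] rect [ 413.  -235.1] [32.7 65.1] 79.1 circ [ 410.5 -248.1] 32.7
blocktop 1532 z [0.0258 0.03   0.0343] mean [0.5147 0.0489] rect [516.6  43.8] [ 93.6 186.1] 14.2 circ [515.9  43.3] 102.4
plate 3316 z [0.0022 0.0134 0.0338] mean [0.5133 0.0451] rect [523.2  45.9] [301.6 209.4] 88.4 circ [525.2  44.3] 177.2
[329 171  26  25 401]
pk 401 z [0.0051 0.0083 0.0126] mean [5.302e-01 1.000e-04] rect [530.4  -0. ] [57.7 59.5] 14.5 circ [529.8  -1.2] 39.2
[298 183  21  19 238]
pk 238 z [0.0053 0.0082 0.0125] mean [0.5077 0.0907] rect [507.3  91. ] [42.8 46.7] 13.7 circ [508.   91.5] 30.4
largelid_s 311 [ 0.4034 -0.2566  0.0818] ((405.7169494628906, -256.1302490234375), (57.046600341796875, 56.1998405456543), 18.493322372436523)
largebody_s 380 [ 0.3875 -0.2584  0.0383] ((405.3571472167969, -256.94677734375), (59.72743225097656, 60.73991394042969), 44.86618423461914)
```

View pics/c1.png

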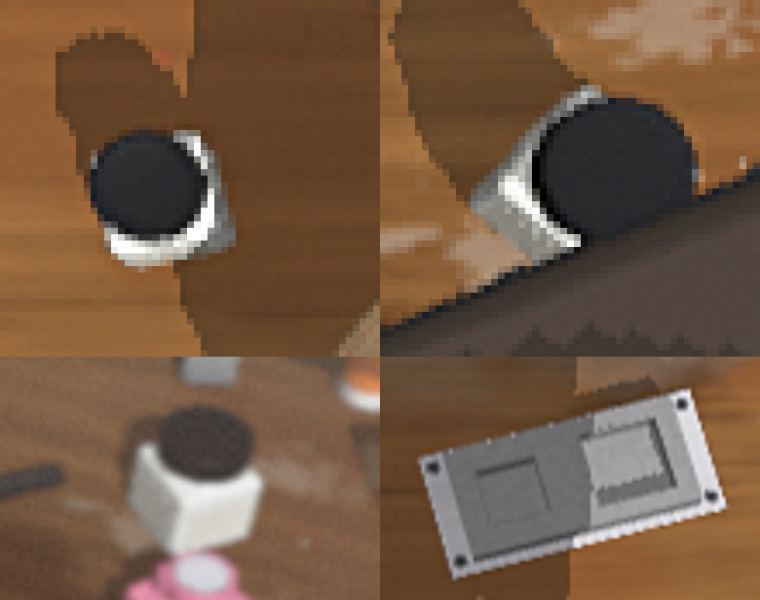

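Every size matches what was given: lids 41 and 57 mm, block 93×186 mm, pockets about 93 mm apart, block yaw 14.2°. I'll write a move planner, then move over the large jar and check it with the wrist camera.

```bash
cat >> h.py <<'E'
from scipy.spatial.transform import Rotation as Ro
def plan(x,y,z,alpha):
    """alpha: yaw (deg) of tool y (closing line); print turn about tool z first, then shift in turned tool frame, in row units"""
    s=env.sense(); R=Ro.from_rotvec(s['eef_rot']); ty=R.as_matrix()[:,1]
    a=np.degrees(np.arctan2(ty[1],ty[0])); da=(alpha-a+90)%180-90
    x_=np.radians(a+da); T=np.array([[-np.sin(x_),np.cos(x_),0],[np.cos(x_),np.sin(x_),0],[0,0,-1]]).T
    d=np.array([x,y,z])-s['tool_pos']
    lev=(R.inv()*Ro.from_matrix(T)).as_rotvec()/0.08
    print('t',round(float(s['time_s']),2),'pos',np.round(s['tool_pos'],4),'a',round(a,1),'q6',round(float(s['q'][5]),2),'w',round(float(s['width']),4))
    print('turn units',lev.round(2),'deg',round(da,1),'then shift units',(T.T@d/0.04).round(3))
E
python3 - <<'E'
from h import *
plan(.36,-.29,.24,-45)
m=viewer.camera_model('wrist'); R=cv2.Rodrigues(np.array(m['rvec'],float))[0]
print('cam pos',-R.T@np.array(m['tvec']).ravel(),'fwd',R[2])
S=np.load('side0.npz');W=S['W'];im=S['im'].astype(int)
pk=(im[...,0]-im[...,1]>60)&(im[...,2]-im[...,1]>20)&(W[...,2]>.01); p=W[pk]; print('pink',len(p),p.mean(0),p.min(0),p.max(0))
E
```

```text
t 0.1 pos [ 0.2756 -0.5607  0.2141] a -63.8 q6 -0.11 w 0.0947
turn units [-0.01 -0.   -4.11] deg 18.8 then shift units [ 6.277 -3.293 -0.647]
cam pos [ 0.34042723 -0.52854827  0.3858248 ] fwd [-0.23536199 -0.11672902 -0.96487257]
pink 500 [ 0.27201723 -0.29283839  0.05079727] [ 0.25061687 -0.32160819  0.01061634] [ 0.30303456 -0.24967676  0.08182193]
```

Emit:
step_arm:
  commands: "0 0 -0.6 0 0 -1 -1; 0 0 0 0 0 -1 -1; 0 0 0 0 0 -1 -1; 0 0 0 0 0 -1 -1; 0.8 -0.45 0 0 0 0 -1; 0.8 -0.45 0 0 0 0 -1; 0.8 -0.45 0 0 0 0 -1; 0.8 -0.45 0 0 0 0 -1; 0.8 -0.45 0 0 0 0 -1; 0.8 -0.45 0 0 0 0 -1; 0.8 -0.45 0 0 0 0 -1; 0.8 -0.2 0 0 0 0 -1; 0.5 0 0 0 0 0 -1; 0 0 0 0 0 0 -1; 0 0 0 0 0 0 -1"

```text
time_s: 1.6
tool_pos: [0.3785, -0.2719, 0.2385]
eef_rot: [-2.907, -1.191, 0.0]
ft_force: [0.2, -0.9, -0.6]
width: 0.0952
gripper_force: 0.0
```

```bash
cat >> h.py <<'E'
def fit(W,c,z0,z1,r):
    p=W[(np.hypot(W[...,0]-c[0],W[...,1]-c[1])<r)&(W[...,2]>z0)&(W[...,2]<z1)]
    q=(p[:,:2]*1000).astype(np.float32)
    rc=cv2.minAreaRect(q); cc=cv2.minEnclosingCircle(q)
    print(len(p),'z50',np.round(np.median(p[:,2]),4) ,'rect',np.round(rc[0],1),np.round(rc[1],1),round(rc[2],1),'circ',np.round(cc[0],1),round(cc[1],1))
E
python3 - <<'E'
from h import *
im,W=cloud('wrist'); cv2.imwrite('pics/w1.png',im[...,::-1]); np.savez('w1.npz',im=im,W=W)
c=(.4055,-.256)
fit(W,c,.079,.09,.045); fit(W,c,.01,.056,.048); fit(W,c,.046,.056,.048)
plan(.4055,-.256,.13,-45)
E
```

```text
3127 z50 0.0843 rect [ 405.1 -254.6] [56.8 56.3] 46.5 circ [ 404.6 -254.9] 29.0
287 z50 0.0539 rect [ 405.3 -254.5] [57.7 57.9] 47.5 circ [ 405.  -254.6] 38.4
215 z50 0.0545 rect [ 405.1 -254.6] [57.2 57.9] 47.5 circ [ 404.9 -254.8] 38.3
t 1.65 pos [ 0.3783 -0.2723  0.2385] a -45.5 q6 0.03 w 0.0952
turn units [-0.    0.   -0.11] deg 0.5 then shift units [0.769 0.194 2.712]
```

View pics/w1.png

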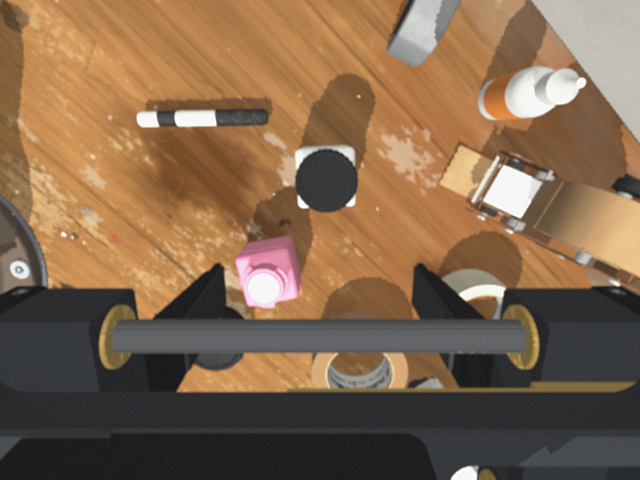

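The wrist picture shows the large jar at (327,180), nearly square to the tool, with the pink one at (268,272). The fingers' path is clear. Jar at (0.405,-0.255), yaw 47.5°.

```bash
python3 -c "
from h import *
plan(.4053,-.255,.03,-42.5)"
```

```text
t 1.65 pos [ 0.3783 -0.2723  0.2385] a -45.5 q6 0.03 w 0.0952
turn units [-0.    0.   -0.65] deg 3.0 then shift units [0.775 0.207 5.212]
```

Emit:
step_arm:
  commands: "0 0 0 0 0 -0.65 -1; 0.78 0.21 0 0 0 0 -1; 0 0 0.8 0 0 0 -1; 0 0 0.8 0 0 0 -1; 0 0 0.8 0 0 0 -1; 0 0 0.8 0 0 0 -1; 0 0 0.8 0 0 0 -1; 0 0 0.6 0 0 0 -1; 0 0 0.4 0 0 0 -1; 0 0 0.21 0 0 0 -1; 0 0 0 0 0 0 -1; 0 0 0 0 0 0 -1"

```text
time_s: 2.85
tool_pos: [0.4059, -0.2551, 0.0307]
eef_rot: [2.876, 1.264, 0.0]
ft_force: [-0.2, 0.6, -0.4]
width: 0.0948
gripper_force: 0.0
```

```bash
python3 -c "
from h import *
plan(.4053,-.255,.03,-42.5); print(env.sense()['ft_force'])"
```

```text
t 2.85 pos [ 0.4059 -0.2551  0.0307] a -42.5 q6 0.04 w 0.0948
turn units [ 0.01  0.   -0.01] deg 0.0 then shift units [-0.007 -0.012  0.017]
[-0.1655796   0.55375689 -0.44301809]
```

Emit:
step_arm:
  commands: "0 0 0 0 0 0 1; 0 0 0 0 0 0 1; 0 0 0 0 0 0 1; 0 0 0 0 0 0 1; 0 0 0 0 0 0 1; 0 0 0 0 0 0 1; 0 0 0 0 0 0 1; 0 0 0 0 0 0 1"
  squeeze: 40

```text
time_s: 3.65
tool_pos: [0.4059, -0.2546, 0.0303]
eef_rot: [2.875, 1.265, 0.0]
ft_force: [-0.0, 0.6, 3.6]
width: 0.0579
gripper_force: 40.0
```

Emit:
step_arm:
  commands: "0 0 -0.4 0 0 0 1; 0 0 -0.8 0 0 0 1; 0 0 -0.8 0 0 0 1; 0 0 -0.8 0 0 0 1; 0 0 0 0 0 0 1"

```text
time_s: 4.15
tool_pos: [0.4069, -0.2553, 0.145]
eef_rot: [2.871, 1.263, 0.004]
ft_force: [0.3, -0.4, -4.5]
width: 0.0577
gripper_force: 40.0
```

```bash
python3 -c "
from h import *
plan(.530,0,.13,14.2); s=env.sense(); print(s['ft_force'],s['gripper_force'])"
```

```text
t 4.15 pos [ 0.4069 -0.2553  0.145 ] a -42.5 q6 0.04 w 0.0577
turn units [  0.06   0.03 -12.37] deg 56.7 then shift units [5.432 4.55  0.376]
[ 0.30343746 -0.38138965 -4.53936529] 39.97080445289612
```

Emit:
step_arm:
  commands: "0 0 0 0 0 -1 1; 0 0 0 0 0 -1 1; 0 0 0 0 0 -1 1; 0 0 0 0 0 -1 1; 0 0 0 0 0 -1 1; 0 0 0 0 0 -1 1; 0 0 0 0 0 -1 1; 0 0 0 0 0 -1 1; 0 0 0 0 0 -1 1; 0 0 0 0 0 -1 1; 0 0 0 0 0 -1 1; 0 0 0 0 0 -1 1; 0 0 0 0 0 -0.37 1; 0 0 0 0 0 0 1"

```text
time_s: 5.55
tool_pos: [0.4055, -0.2543, 0.1412]
eef_rot: [-1.93, -2.477, 0.0]
ft_force: [-0.1, 0.9, -5.5]
width: 0.0578
gripper_force: 40.0
```

Emit:
step_arm:
  commands: "0.4 0.35 0 0 0 0 1; 0.7 0.6 0 0 0 0 1; 0.7 0.6 0 0 0 0 1; 0.7 0.6 0 0 0 0 1; 0.7 0.6 0 0 0 0 1; 0.7 0.6 0 0 0 0 1; 0.7 0.6 0 0 0 0 1; 0.5 0.4 0 0 0 0 1; 0.3 0.2 0 0 0 0 1; 0 0 0 0 0 0 1; 0 0 0 0 0 0 1"

```text
time_s: 6.65
tool_pos: [0.5289, -0.0009, 0.1418]
eef_rot: [-1.93, -2.478, 0.001]
ft_force: [-0.0, -0.1, -3.3]
width: 0.0583
gripper_force: 40.0
```

```bash
python3 - <<'E'
from h import *
for n in ['wrist','top','side']:
    im,W=cloud(n); cv2.imwrite(f'pics/{n}2.png',im[...,::-1]); np.savez(n+'2.npz',im=im,W=W)
    s=env.sense()['tool_pos']
    for a in [(s,s[2]+.045,s[2]+.065,.04),(s,s[2]+.005,s[2]+.027,.046),((.516,.0445),.026,.034,.11),((.5075,.091),.004,.013,.04)]:
        try: print(n,end=' '); fit(W,*a)
        except Exception as e: print('none')
plan(.530,0,.13,14.2)
E
```

```text
wrist 13100 z50 0.1958 rect [527.6   3.3] [76.5 51. ] 13.6 circ [526.5   7.9] 38.3
wrist 3864 z50 0.1656 rect [523.1  16.5] [72.8 24.2] 13.7 circ [524.7   9.8] 36.4
wrist 15876 z50 0.0316 rect [510.5  65.5] [ 92.2 142.7] 14.0 circ [510.4  65.5] 84.6
wrist 3746 z50 0.0097 rect [506.1  91.6] [51.4 47. ] 14.2 circ [504.1  90.9] 33.0
top 0 z50 nan rect [0. 0.] [0. 0.] 0.0 circ [0. 0.] 0.0
top 0 z50 nan rect [0. 0.] [0. 0.] 0.0 circ [0. 0.] 0.0
top 138 z50 0.0305 rect [517.1 133.6] [28.7 61.8] 76.4 circ [514.5 122.7] 31.0
top 0 z50 nan rect [0. 0.] [0. 0.] 0.0 circ [0. 0.] 0.0
side 6 z50 0.1882 rect [492.4 -11. ] [ 3.2 16.7] 8.3 circ [492.5 -11. ] 8.4
side 164 z50 0.1602 rect [512.6 -10.9] [43.2 65.4] 30.5 circ [522.4  -5.5] 34.0
side 827 z50 0.0299 rect [517.7  43.1] [ 99.5 186.4] 14.1 circ [518.2  43.2] 102.3
side 79 z50 0.0089 rect [519.4  94.4] [30.8 44. ] 16.2 circ [520.8  94.9] 24.3
t 6.8 pos [ 0.5291 -0.0015  0.1422] a 14.1 q6 -0.37 w 0.0576
turn units [-0.    0.   -0.02] deg 0.1 then shift units [0.031 0.032 0.305]
  return _methods._mean(a, axis=axis, dtype=dtype,
  ret = ret.dtype.type(ret / rcount)
```

View pics/wrist2.png

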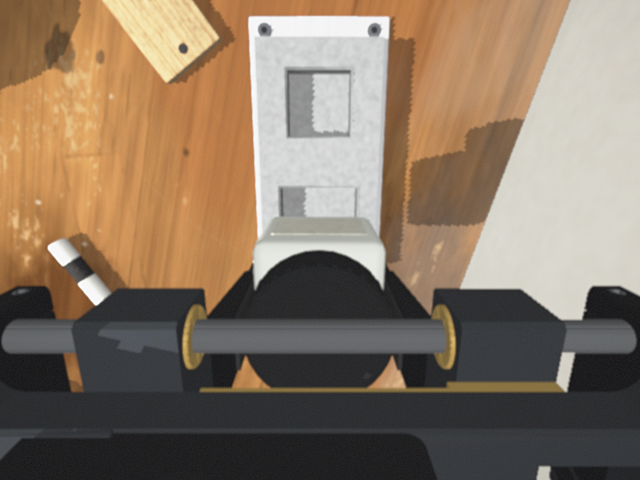

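The wrist picture shows the small pocket's rim at about (286–350, 69–137) and the large jar held straight, above its own pocket. I'll work out the rim positions on the z = 0.03 plane, and check how much room there is to the wall.

```bash
python3 - <<'E' 2>/dev/null
from h import *
def hole(name,f,m,roi,c0):
    D=np.load(f); W=D['W']; R=cv2.Rodrigues(np.array(m['rvec'],float))[0]; C=-R.T@np.array(m['tvec']).ravel()
    def ray(u,v,z=.03):
        d=R.T@np.array([(u-m['cx'])/m['fx'],(v-m['cy'])/m['fy'],1]); return (C+d*(z-C[2])/d[2])[:2]*1000
    u0,u1,v0,v1=roi
    low=(W[v0:v1,u0:u1,2]<.0255).astype(np.uint8)   # all below the top
    n,l,st,ce=cv2.connectedComponentsWithStats(low)
    for i in range(1,n):
        if st[i,4]<60 or st[i,4]>20000: continue
        ys,xs=np.where(l==i); P=np.array([ray(x+u0,y+v0) for x,y in zip(xs,ys)],np.float32)
        r=cv2.minAreaRect(P); 
        if max(r[1])<90: print(name,'hole',np.round(r[0],1),np.round(r[1],1),round(r[2],1))
    print('cam',C.round(3))
hole('top','top0.npz',viewer.camera_model('top'),(270,380,150,225),0)
hole('wrist','wrist2.npz',viewer.camera_model('wrist'),(240,400,30,190),0)
im=np.load('wrist2.npz'); W=im['W']
w=W[(W[...,2]>.05)&(W[...,0]>.58)&(abs(W[...,1])<.12)]; print('wall wrist',len(w), np.nanpercentile(w[:,0],[1,10,50]) if len(w) else '')
T=np.load('top0.npz')['W']
for z in [.05,.1,.15,.2,.25,.3]:
    w=T[(abs(T[...,2]-z)<.02)&(T[...,0]>.58)&(abs(T[...,1])<.12)]; print(z,len(w),w[:,0].min().round(3) if len(w) else '')
E
```

```text
top hole [ 5.266e+02 -1.000e-01] [60.3 61.3] 12.8
top hole [504.4  90.4] [45.8 46.8] 14.7
cam [0.23  0.052 1.17 ]
wrist hole [504.5  90. ] [46.4 45.7] 14.1
wrist hole [519.8  29. ] [59.2  0.8] 14.1
cam [0.51  0.07  0.314]
wall wrist 26508 [0.58166092 0.59152438 0.67837256]
0.05 507 0.677
0.1 563 0.677
0.15 605 0.677
0.2 5866 0.672
0.25 1814 0.777
0.3 0
```

Both cameras agree: the large pocket is at (0.527, 0.000) and the small one at (0.5045, 0.090).

```bash
python3 -c "
from h import *
plan(.527,.0007,.0385,14.2)"
```

```text
t 6.8 pos [ 0.5291 -0.0015  0.1422] a 14.1 q6 -0.37 w 0.0576
turn units [-0.    0.   -0.02] deg 0.1 then shift units [ 0.066 -0.036  2.592]
```

Emit:
step_arm:
  commands: "0.065 -0.035 0.3 0 0 -0.02 1; 0 0 0.6 0 0 0 1; 0 0 0.6 0 0 0 1; 0 0 0.3 0 0 0 1; 0 0 0 0 0 0 1; 0 0 0.15 0 0 0 1; 0 0 0.15 0 0 0 1; 0 0 0.1 0 0 0 1; 0 0 0.1 0 0 0 1; 0 0 0 0 0 0 1"

```text
time_s: 7.8
tool_pos: [0.5273, 0.0016, 0.0499]
eef_rot: [-1.928, -2.48, 0.0]
ft_force: [-0.8, -0.4, -4.5]
width: 0.0577
gripper_force: 40.0
```

```bash
python3 -c "
from h import *
plan(.527,.0007,.0385,14.2)"
```

```text
t 7.8 pos [0.5273 0.0016 0.0499] a 14.3 q6 -0.37 w 0.0577
turn units [-0.01 -0.    0.02] deg -0.1 then shift units [-0.021 -0.012  0.286]
```

Emit:
step_arm:
  commands: "0 0 0.1 0 0 0 1; 0 0 0.1 0 0 0 1; 0 0 0.08 0 0 0 1; 0 0 0.04 0 0 0 1; 0 0 0 0 0 0 1; 0 0 0 0 0 0 1"

```text
time_s: 8.4
tool_pos: [0.5273, 0.0016, 0.0383]
eef_rot: [1.928, 2.48, 0.0]
ft_force: [-3.5, -0.2, 11.4]
width: 0.0582
gripper_force: 40.0
```

It has bottomed: z 0.0383, +11 N. Release and rise.

Emit:
step_arm:
  commands: "0 0 0 0 0 0 -1; 0 0 0 0 0 0 -1; 0 0 0 0 0 0 -1; 0 0 0 0 0 0 -1; 0 0 -0.4 0 0 0 -1; 0 0 -0.8 0 0 0 -1; 0 0 -0.8 0 0 0 -1; 0 0 -0.8 0 0 0 -1; 0 0 -0.8 0 0 0 -1; 0 0 -0.4 0 0 0 -1; 0 0 0 0 0 0 -1"

```text
time_s: 9.5
tool_pos: [0.5282, 0.0016, 0.1994]
eef_rot: [1.926, 2.478, 0.003]
ft_force: [0.5, 0.9, -0.2]
width: 0.0952
gripper_force: 0.0
```

```bash
python3 - <<'E' 2>/dev/null
from h import *
plan(.4145,.2385,.20,11.9)
for n in ['wrist','top']:
    im,W=cloud(n); cv2.imwrite(f'pics/{n}3.png',im[...,::-1]); np.savez(n+'3.npz',im=im,W=W)
    fit(W,(.527,0),.085,.098,.04); fit(W,(.4145,.2385),.06,.075,.04); fit(W,(.4145,.2385),.012,.05,.04)
E
```

```text
t 9.5 pos [0.5282 0.0016 0.1994] a 14.3 q6 -0.37 w 0.0952
turn units [0.05 0.02 0.52] deg -2.4 then shift units [ 6.382 -1.56  -0.015]
3913 z50 0.0924 rect [525.7   1.8] [57.2 57.2] 34.9 circ [525.7   1.4] 29.0
0 z50 nan rect [0. 0.] [0. 0.] 0.0 circ [0. 0.] 0.0
0 z50 nan rect [0. 0.] [0. 0.] 0.0 circ [0. 0.] 0.0
0 z50 nan rect [0. 0.] [0. 0.] 0.0 circ [0. 0.] 0.0
215 z50 0.0657 rect [415.3 238.4] [41.3 40. ] 87.2 circ [415.  239.1] 21.7
64 z50 0.0425 rect [415.1 237.8] [41.9 43. ] 11.0 circ [415.8 238.9] 28.6
```

The large jar's lid top sits at 0.0906 m after correcting the depth bias, so the jar is fully down. Now the small jar.

Emit:
step_arm:
  commands: "0 0 0 0.05 0.02 0.52 -1; 0.8 -0.2 0 0 0 0 -1; 0.8 -0.2 0 0 0 0 -1; 0.8 -0.2 0 0 0 0 -1; 0.8 -0.2 0 0 0 0 -1; 0.8 -0.2 0 0 0 0 -1; 0.8 -0.2 0 0 0 0 -1; 0.6 -0.2 0 0 0 0 -1; 0 -0.16 0 0 0 0 -1; 0 0 0 0 0 0 -1; 0 0 0 0 0 0 -1"

```text
time_s: 10.7
tool_pos: [0.422, 0.1995, 0.1974]
eef_rot: [-1.977, -2.436, 0.005]
ft_force: [0.7, 0.1, -0.3]
width: 0.0953
gripper_force: 0.0
```

```bash
python3 - <<'E' 2>/dev/null
from h import *
im,W=cloud('wrist'); cv2.imwrite(f'pics/w4.png',im[...,::-1]); np.savez('w4.npz',im=im,W=W)
c=(.4145,.2385)
fit(W,c,.06,.075,.04); fit(W,c,.012,.052,.04);fit(W,c,.036,.052,.04)
plan(*c,.028,11.9)
E
```

```text
2122 z50 0.0672 rect [414.9 240. ] [43.1 43.1] 63.5 circ [415.  239.8] 22.0
421 z50 0.0457 rect [414.8 239.9] [43.7 44.5] 11.9 circ [415. 240.] 28.7
394 z50 0.0459 rect [414.8 239.9] [43.7 44.3] 11.9 circ [415. 240.] 28.7
t 10.75 pos [0.4222 0.1994 0.1975] a 11.8 q6 0.09 w 0.095
turn units [-0.06 -0.02 -0.01] deg 0.1 then shift units [0.995 0.013 4.239]
```

View pics/w4.png

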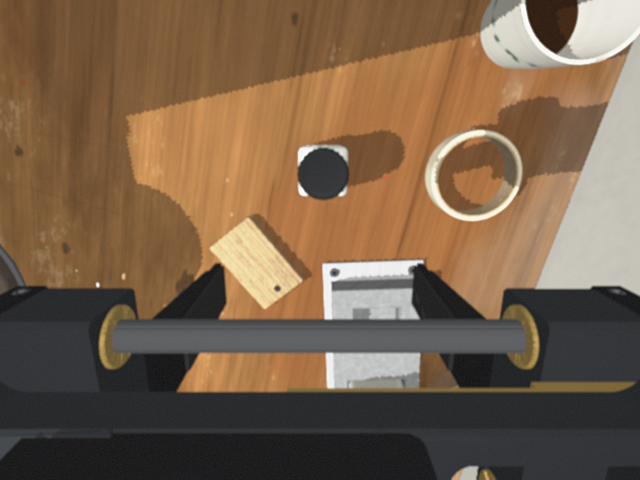

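The wrist picture shows the small jar at (323,173), square to the tool, with clear space for both fingers.

Emit:
step_arm:
  commands: "0.5 0.01 0 -0.06 -0.02 0 -1; 0.49 0.02 0 0 0 0 -1; 0 0 0.8 0 0 0 -1; 0 0 0.8 0 0 0 -1; 0 0 0.8 0 0 0 -1; 0 0 0.8 0 0 0 -1; 0 0 0.6 0 0 0 -1; 0 0 0.4 0 0 0 -1; 0 0 0 0 0 0 -1; 0 0 0 0 0 0 -1"

```text
time_s: 11.75
tool_pos: [0.4154, 0.2387, 0.03]
eef_rot: [1.98, 2.438, 0.0]
ft_force: [0.7, -0.2, 0.8]
width: 0.0952
gripper_force: 0.0
```

```bash
python3 -c "
from h import *
plan(.4149,.2396,.028,11.9)"
```

```text
t 11.75 pos [0.4154 0.2387 0.03  ] a 11.8 q6 0.18 w 0.0952
turn units [ 0.    0.   -0.01] deg 0.1 then shift units [ 0.026 -0.007  0.051]
```

Emit:
step_arm:
  commands: "0.025 0 0.05 0 0 0 -1; 0 0 0 0 0 0 1; 0 0 0 0 0 0 1; 0 0 0 0 0 0 1; 0 0 0 0 0 0 1; 0 0 0 0 0 0 1; 0 0 0 0 0 0 1; 0 0 0 0 0 0 1; 0 0 0 0 0 0 1; 0 0 0 0 0 0 1; 0 0 0 0 0 0 1"
  squeeze: 30

```text
time_s: 12.85
tool_pos: [0.4149, 0.2402, 0.028]
eef_rot: [1.979, 2.439, 0.001]
ft_force: [0.8, 0.8, -0.0]
width: 0.0436
gripper_force: 30.0
```

Emit:
step_arm:
  commands: "0 0 -0.4 0 0 0 1; 0 0 -0.8 0 0 0 1; 0 0 -0.8 0 0 0 1; 0 0 -0.8 0 0 0 1; 0 0 -0.4 0 0 0 1; 0 0 0 0 0 -0.53 1; 0 0 0 0 0 0 1"

```text
time_s: 13.55
tool_pos: [0.4144, 0.24, 0.1563]
eef_rot: [1.926, 2.481, 0.001]
ft_force: [-0.5, -0.8, -1.3]
width: 0.0436
gripper_force: 30.0
```

```bash
python3 -c "
from h import *
plan(.5045,.0905,.14,14.2)"
```

```text
t 13.55 pos [0.4144 0.24   0.1563] a 14.4 q6 0.14 w 0.0436
turn units [0.01 0.   0.04] deg -0.2 then shift units [-4.177  1.266  0.408]
```

Emit:
step_arm:
  commands: "-0.6 0.2 0 0 0 0.04 1; -0.7 0.21 0 0 0 0 1; -0.7 0.21 0 0 0 0 1; -0.7 0.21 0 0 0 0 1; -0.7 0.21 0 0 0 0 1; -0.5 0.2 0 0 0 0 1; -0.27 0.03 0.3 0 0 0 1; 0 0 0 0 0 0 1; 0 0 0 0 0 0 1; 0 0 0 0 0 0 1"

```text
time_s: 14.55
tool_pos: [0.5041, 0.0916, 0.1439]
eef_rot: [1.93, 2.479, 0.0]
ft_force: [-0.5, 0.6, -0.5]
width: 0.0437
gripper_force: 30.0
```

```bash
python3 -c "
from h import *
plan(.5045,.0905,.054,14.2)"
```

```text
t 14.55 pos [0.5041 0.0916 0.1439] a 14.2 q6 -0.2 w 0.0437
turn units [ 0. -0. -0.] deg 0.0 then shift units [-2.900e-02  2.000e-03  2.248e+00]
```

Emit:
step_arm:
  commands: "-0.03 0 0.4 0 0 0 1; 0 0 0.6 0 0 0 1; 0 0 0.6 0 0 0 1; 0 0 0.4 0 0 0 1; 0 0 0.25 0 0 0 1; 0 0 0 0 0 0 1; 0 0 0.1 0 0 0 1; 0 0 0.1 0 0 0 1; 0 0 0.1 0 0 0 1; 0 0 0 0 0 0 1"

```text
time_s: 15.55
tool_pos: [0.5051, 0.0898, 0.0419]
eef_rot: [1.931, 2.477, 0.001]
ft_force: [0.1, 3.3, -2.4]
width: 0.0437
gripper_force: 30.0
```

```bash
python3 -c "
from h import *
plan(.5045,.0905,.036,14.2)"
```

```text
t 15.55 pos [0.5051 0.0898 0.0419] a 14.1 q6 -0.2 w 0.0437
turn units [ 0.01  0.   -0.01] deg 0.1 then shift units [ 0.021 -0.009  0.148]
```

Emit:
step_arm:
  commands: "0.015 0 0.08 0 0 0 1; 0 0 0.06 0 0 0 1; 0 0 0.03 0 0 0 1; 0 0 0 0 0 0 1; 0 0 0 0 0 0 1"

```text
time_s: 16.05
tool_pos: [0.505, 0.0901, 0.036]
eef_rot: [1.93, 2.477, 0.001]
ft_force: [-2.9, 0.9, 11.4]
width: 0.0436
gripper_force: 30.0
```

Emit:
step_arm:
  commands: "0 0 0 0 0 0 -1; 0 0 0 0 0 0 -1; 0 0 0 0 0 0 -1; 0 0 0 0 0 0 -1; 0 0 -0.4 0 0 0 -1; 0 0 -0.8 0 0 0 -1; 0 0 -0.8 0 0 0 -1; 0 0 -0.8 0 0 0 -1; 0 0 -0.8 0 0 0 -1; 0 0 -0.4 0 0 0 -1; -0.8 0 0 0 0 0 -1; -0.8 0 0 0 0 0 -1; -0.72 0 0 0 0 0 -1; 0 0 0 0 0 0 -1; 0 0 0 0 0 0 -1"

```text
time_s: 17.55
tool_pos: [0.5273, -0.0, 0.1951]
eef_rot: [1.933, 2.477, 0.0]
ft_force: [-0.6, 0.7, -0.8]
width: 0.0954
gripper_force: 0.0
```

```bash
python3 - <<'E' 2>/dev/null
from h import *
im,W=cloud('wrist'); cv2.imwrite(f'pics/w5.png',im[...,::-1])
fit(W,(.527,0),.085,.098,.04); fit(W,(.5045,.0905),.069,.08,.04); fit(W,(.5045,.0905),.04,.056,.04); fit(W,(.527,0),.045,.067,.045)
plan(.527,.0005,.0695,14.2)
E
```

```text
4036 z50 0.0923 rect [525.8   1.8] [57.1 57.2] 63.8 circ [525.6   1.6] 28.9
2604 z50 0.0751 rect [503.8  89.8] [43.2 43.1] 59.2 circ [503.7  89.5] 22.0
429 z50 0.0537 rect [503.7  89.1] [45.1 44.4] 14.1 circ [503.7  89.1] 28.4
799 z50 0.064 rect [525.4   1.8] [57.7 58.1] 14.0 circ [525.8   1.8] 38.5
t 17.6 pos [0.5272 0.0006 0.1951] a 14.1 q6 -0.37 w 0.0951
turn units [ 0.   -0.   -0.02] deg 0.1 then shift units [-0.    -0.006  3.14 ]
```

View pics/w5.png

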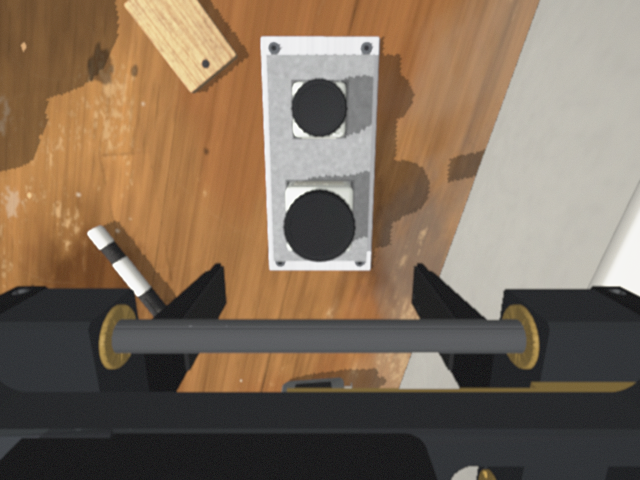

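Both jars are seated: the small lid's top reads about 0.074 and sits centred in its pocket at (319,108), with the large lid at (320,226). Now I lower the gripper onto the lid, keeping the fingertips above the shoulder.

Emit:
step_arm:
  commands: "0.02 -0.01 0.4 0 0 -0.02 -1; 0 0 0.7 0 0 0 -1; 0 0 0.7 0 0 0 -1; 0 0 0.6 0 0 0 -1; 0 0 0.4 0 0 0 -1; 0 0 0.2 0 0 0 -1; 0 0 0.1 0 0 0 -1; 0 0 0 0 0 0 -1; 0 0 0 0 0 0 -1"

```text
time_s: 18.5
tool_pos: [0.5273, 0.0011, 0.072]
eef_rot: [1.928, 2.479, 0.002]
ft_force: [-0.5, 0.3, 0.1]
width: 0.0947
gripper_force: 0.0
```

```bash
python3 -c "
from h import *
plan(.5265,.0014,.0695,14.2)"
```

```text
t 18.5 pos [0.5273 0.0011 0.072 ] a 14.2 q6 -0.37 w 0.0947
turn units [0.02 0.01 0.01] deg -0.0 then shift units [ 0.013 -0.019  0.062]
```

Emit:
step_arm:
  commands: "0.01 -0.02 0.06 0 0 0 -1; 0 0 0 0 0 0 1; 0 0 0 0 0 0 1; 0 0 0 0 0 0 1; 0 0 0 0 0 0 1; 0 0 0 0 0 0 1; 0 0 0 0 0 0 1; 0 0 0 0 0 0 1; 0 0 0 0 0 0 1"
  squeeze: 60

```text
time_s: 19.4
tool_pos: [0.5265, 0.0011, 0.069]
eef_rot: [1.928, 2.478, 0.001]
ft_force: [2.7, -0.0, 0.3]
width: 0.0564
gripper_force: 60.0
```

Emit:
step_arm:
  commands: "0 0 0 0 0 -0.5 1; 0 0 -0.005 0 0 -0.8 1; 0 0 -0.005 0 0 -0.8 1; 0 0 -0.005 0 0 -0.8 1; 0 0 -0.005 0 0 -0.8 1; 0 0 0 0 0 0 1"

```text
time_s: 20.0
tool_pos: [0.5268, 0.0008, 0.0698]
eef_rot: [1.54, 2.736, 0.001]
ft_force: [4.2, -2.2, -1.6]
width: 0.0565
gripper_force: 60.0
```

```bash
python3 -c "
from h import *
plan(.5265,.0014,.0715,84.2); s=env.sense(); print(s['ft_force'],s['moment'],s['gripper_force'])"
```

```text
t 20.0 pos [0.5268 0.0008 0.0698] a 31.2 q6 -0.67 w 0.0565
turn units [ 1.000e-02  3.000e-02 -1.155e+01] deg 53.0 then shift units [ 0.008  0.014 -0.043]
[ 4.23893039 -2.21082193 -1.62154938] [-0.53158306 -0.88954669 -0.00507551] 59.99921126989648
```

Emit:
step_arm:
  commands: "0 0 -0.005 0 0 -0.8 1; 0 0 -0.005 0 0 -0.8 1; 0 0 -0.005 0 0 -0.8 1; 0 0 -0.005 0 0 -0.8 1; 0 0 -0.005 0 0 -0.8 1; 0 0 -0.005 0 0 -0.8 1; 0 0 -0.005 0 0 -0.8 1; 0 0 0 0 0 0 1"

```text
time_s: 20.8
tool_pos: [0.5265, 0.0008, 0.0713]
eef_rot: [0.896, 3.009, 0.0]
ft_force: [3.1, -2.3, 2.2]
width: 0.0566
gripper_force: 60.0
```

```bash
python3 -c "
from h import *
plan(.5265,.0014,.0715,86.2); s=env.sense(); print(s['ft_force'],s['moment'],s['gripper_force'])"
```

```text
t 20.8 pos [0.5265 0.0008 0.0713] a 56.8 q6 -1.12 w 0.0566
turn units [ 0.    0.02 -6.41] deg 29.4 then shift units [ 0.002  0.015 -0.004]
[ 3.06589496 -2.31192232  2.2431015 ] [-0.56713655 -0.66224622  0.02897564] 60.000346787273884
```

Emit:
step_arm:
  commands: "0 0 0 0 0 -0.8 1; 0 0 0 0 0 -0.8 1; 0 0 0 0 0 -0.8 1; 0 0 0 0 0 -0.8 1; 0 0 0 0 0 -0.8 1; 0 0 0 0 0 -0.8 1; 0 0 0 0 0 -0.8 1; 0 0 0 0 0 -0.8 1; 0 0 0 0 0 0 1; 0 0 0 0 0 0 1"

```text
time_s: 21.8
tool_pos: [0.5268, 0.001, 0.0715]
eef_rot: [0.109, 3.137, -0.0]
ft_force: [4.8, -1.8, 5.4]
width: 0.0564
gripper_force: 60.0
```

```bash
python3 - <<'E' 2>/dev/null
from h import *
plan(.5265,.0014,.0715,86.2); s=env.sense(); print(s['ft_force'],s['moment'],s['gripper_force'])
im,W=cloud('side'); cv2.imwrite('pics/s6.png',cv2.resize(im[180:270,290:410],(800,600))[...,::-1])
E
```

```text
t 21.8 pos [0.5268 0.001  0.0715] a 86.0 q6 -1.62 w 0.0564
turn units [-0.    0.03 -0.04] deg 0.2 then shift units [ 0.008  0.009 -0.   ]
[ 4.78920766 -1.769782    5.36044839] [-0.22635599 -1.03767902  0.05106464] 60.00166226411238
```

Emit:
step_arm:
  commands: "0 0 -0.03 0 0 0 1; 0 0 -0.05 0 0 0 1; 0 0 0 0 0 0 1"

```text
time_s: 22.15
tool_pos: [0.5255, 0.0012, 0.0741]
eef_rot: [-0.106, -3.139, -0.0]
ft_force: [1.6, -0.5, -1.9]
width: 0.0569
gripper_force: 60.0
```

```bash
python3 - <<'E' 2>/dev/null
from h import *
fs=[]
im,W=cloud('wrist'); cv2.imwrite('pics/w6.png',im[...,::-1])
fit(W,(.527,0),.085,.11,.03); 
p=W[(np.hypot(W[...,0]-.527,W[...,1])<.042)&(W[...,2]>.05)&(W[...,2]<.085)][:,2]
print(np.histogram(p,np.arange(.05,.086,.0025)))
print(env.sense()['ft_force'],env.sense()['moment'])
E
```

```text
8091 z50 0.0976 rect [5.233e+02 1.000e-01] [54.1 55.3] 36.2 circ [524.9   0.8] 29.8
(array([151,  98,  80,  96, 270, 643, 605,   4,   0,   3,  39, 120, 156,
       175]), array([0.05  , 0.0525, 0.055 , 0.0575, 0.06  , 0.0625, 0.065 , 0.0675,
       0.07  , 0.0725, 0.075 , 0.0775, 0.08  , 0.0825, 0.085 ]))
[ 0.93502366 -0.35203369 -1.5848428 ] [-0.03914134 -0.37695407 -0.04023165]
```

View pics/w6.png

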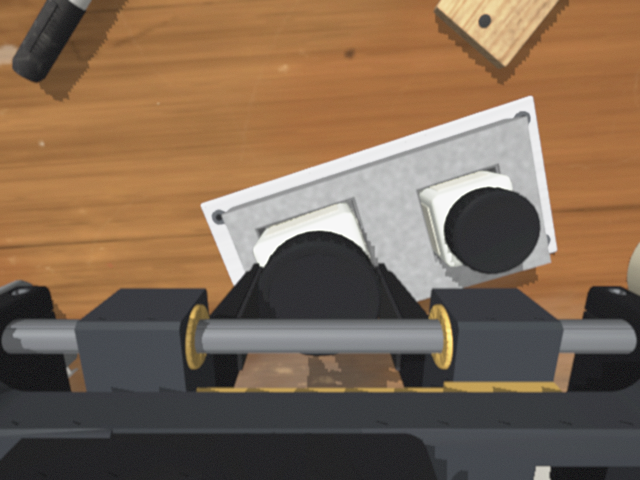

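The jar's shoulder is still at about 0.064 m while the lid's top has risen 5 mm, so the lid is free. I'll lift straight up until it is about 20 mm above the rim (TCP about 0.105).

Emit:
step_arm:
  commands: "0 0 -0.1 0 0 0 1; 0 0 -0.1 0 0 0 1; 0 0 -0.1 0 0 0 1; 0 0 -0.15 0 0 0 1; 0 0 -0.15 0 0 0 1; 0 0 -0.15 0 0 0 1; 0 0 0 0 0 0 1; 0 0 0 0 0 0 1; 0 0 0 0 0 0 1; 0 0 0 0 0 0 1; 0 0 0 0 0 0 1"

```text
time_s: 23.3
tool_pos: [0.5261, 0.0011, 0.1041]
eef_rot: [0.104, 3.139, 0.0]
ft_force: [-0.4, 0.0, -1.0]
width: 0.0566
gripper_force: 60.0
```

```bash
python3 - <<'E' 2>/dev/null
from h import *
plan(.5265,.0014,.105,86.2); s=env.sense(); print(s['ft_force'],s['gripper_force'])
im,W=cloud('wrist'); cv2.imwrite('pics/w7.png',im[...,::-1])
fit(W,(.527,0),.115,.14,.03); fit(W,(.5045,.0905),.069,.08,.04)
p=W[(np.hypot(W[...,0]-.527,W[...,1])<.042)&(W[...,2]>.05)&(W[...,2]<.11)][:,2]
print(np.histogram(p,np.arange(.05,.11,.0025))[0])
E
```

```text
t 23.3 pos [0.5261 0.0011 0.1041] a 86.2 q6 -1.63 w 0.0566
turn units [ 0.    0.01 -0.  ] deg 0.0 then shift units [-0.01   0.007 -0.023]
[-0.35478071  0.03382052 -0.95256052] 59.99972855905071
8286 z50 0.1276 rect [5.234e+02 1.000e-01] [54.2 55.3] 37.6 circ [5.252e+02 5.000e-01] 29.8
4541 z50 0.075 rect [503.3  89.6] [43.8 43.3] 80.3 circ [503.5  89.6] 22.3
[130  81  60  80 251 672 956 132   1   0   0   0   0   0   0   0   0   0
   0   0   0   0  45]
```

View pics/w7.png

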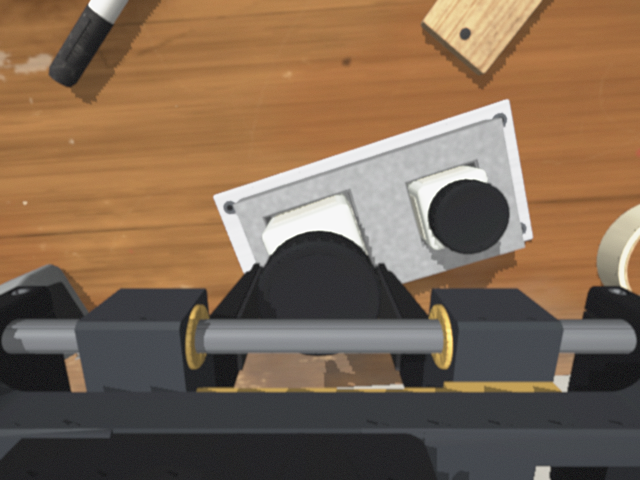

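The lid is held about 19 mm above the rim, and both jars are still down in their pockets: the large jar at (312,225) with its shoulder height unchanged, the small one at (468,215). Handing in.

```bash
python3 -c "
from h import *
print(sign_off())"
```

```text
the job is handed in; nothing more can be done
None
```

Job handed in at about 23 s (no verdict was shown): both jars measured fully down in their pockets, and the large lid was unscrewed and held level and centred about 19 mm above the open jar's rim.

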